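# Sort a stack of donated groceries into their shelf trays

### The arm

A 7-joint arm with a two-finger parallel gripper is mounted at the origin on the work surface. World frame = base frame: x ahead of the robot, y to its left, z up, the work surface at z = 0. Lengths are in m, angles in rad, forces in N, time in s.
With the tool pointing down it reaches from about 0.4 to 0.875 m from the base axis. Payload 19.3 kg.
Tool frame: the origin (TCP) lies at the very end of the fingers, on their centre line; the grasp point (between the pads) lies 19 mm behind it; z points along the fingers, y is the line along which they close (so a half turn about z gives the same grasp; the last joint's range is limited). The gripper opens to 85 mm and grips with 20 to 120 N. Pads are 22 mm wide; open, the fingers measure 114 mm over their backs; the gripper's body (76 mm by 85 mm) begins 54 mm behind the grasp point. The pads swing forward as they close: fully open they stand 13 mm farther back than shut.
Start: joints at [1.254, 0.521, -0.036, 1.599, 0.021, 1.021, -0.113], TCP at [0.153, -0.606, 0.231] pointing down, gripper open.
Joint ranges: [-2.91, 2.91], [-0.3, 2.13], [-1.5, 1.42], [0.17, 2.43], [-1.26, 4.41], [0.16, 1.93], [-2.52, 2.52]. Speed limits (rad/s): [1.89, 1.89, 2.39, 2.39, 3.01, 3.01, 3.01].

### API

Orientations are given as [roll, pitch, yaw] about the fixed x, y, z axes, in that order (R = Rz(yaw) Ry(pitch) Rx(roll)).
In Python, from workcell import monitor, optics, job_done gives the robot as it stands.
- The arm moves only by the shell command python3 -m handwheel 'ROWS' [FORCE]. ROWS is JSON, a list of rows, each an object of numbers: "dx", "dy", "dz": the shift along the tool's x, y, z in cm; "wx", "wy", "wz": the turn, a rotation vector about the tool's x, y, z in rad; "claw": the opening in per cent of the stroke, from 0 (shut) to 100 (fully open). A call has 1 to 8 rows; each row shifts and turns the commanded pose from where the row before left it, along the tool's axes as they then stand; what a row does not reach is not made up. A row lasts 1/8 s, in which the tool goes at most 62.5 mm and 10.7 degrees, less where a joint would pass 70% of its speed; a pose out of reach is approached as far as the arm can. A call with a gripper value outside its range is refused whole. The fingers move at their own pace and stop on an object; FORCE is the grip in N (left out, the last holds). Time passes only in rows, so rows that do not move let the fingers close. It gives the time, the measured TCP pose, the force, the opening and the grip force at its end, in the units of the state.
- monitor.observe(): the state, without advancing time (a new reading comes with each control period).
- optics.grab_frame(name): name is "scene" or "top" or "wrist"; returns a dict with "frame" (480x640x3 uint8, blue, green, red), "fovy" (degrees; the focal length in pixels is half the picture's height over the tangent of half this angle, whatever the lens; pixels are square), "cx", "cy" (the principal point, pixels), "R" (3x3) and "t" (3): a world point X has camera coordinates R X + t. Camera axes: x right, y down, z forward; pixel columns grow to the right and rows downward; lengths in m; the calibration is good to about 2 mm. A picture is of the moment at which its call begins. There is no depth.
- job_done(): hands the job in; it is judged then, once.
Trained networks look in the newest picture that a camera, given by its name, has taken for a name from the list of things; names that differ only in an ending like _2 or _b are one class to them, and where a whole thing is asked for, a point or a joint stands for the part that bears it (a point fixed in the world has none). Each returns a list of dicts, best first, with "p" (0 to 1); they miss things now and then, are a little off and sometimes report something else, mostly with a low value. They report only what shows in the picture. A call takes as long as a camera call.
- optics.masks_of(name, camera): "region" (480x640 bool, what is visible of it) and "rect" ([left, top, width, height] in pixels, round what is visible of it).
The state is a dict: "clock": time; "qpos": joint angles; "qd": joint speeds; "joint_efforts": joint torques, N m; "position": TCP position; "tool_rot": TCP orientation; "force": force on the tool from outside, world axes, zero at the start; "moment": the same for the moment, N m; "grip_width": finger opening in m; "finger_force": force on a finger pad.
Only numpy, scipy, OpenCV 4.12 (cv2) and the standard library are available. Lean on these libraries where they do the work, as an engineer would, in place of code of your own. Each camera call takes 0.05 s, during which the arm holds its last target. There are 200 camera calls.

### The job

On the food bank's sorting table stands a stack of four different groceries; take it apart from the top down and put each one in the cardboard shelf tray that already holds its kind. Set each down gently, flat and the right way up, in the middle of the tray's empty front half, with the long ones lying square across the tray's width beside their fellows. Drop nothing, and leave the honey jar and the blue mug alone.

Things in the scene. Friction and masses are not known exactly. Their poses are not given: they have to be found in the camera images.
- paste_mid (a point): Centre (half-way up) of the tomato paste tin: round, diameter 54 mm, height 52 mm, red side with a green band and a bare metal top, about 0.18 kg. At the start it is the top of the stack, standing upright on the fish tin. z is its upright axis.
- fish_mid (a point): Centre (half-way up) of the flat fish tin: blue and silver, rounded corners, 60 mm along its x, 105 mm along its y, 24 mm high, about 0.15 kg; a ring pull on the top. At the start it lies on the tea carton. z up through the lid.
- tea_mid (a point): Centre (half-way up) of the tea carton: bright green with a white panel and gold edge bands, 64 mm along its x, 132 mm along its y, 62 mm high, about 0.12 kg. At the start it lies on the biscuit carton. z up.
- biscuit_mid (a point): Centre (half-way up) of the biscuit carton: yellow with a red band and printed brown biscuits, 68 mm along its x, 165 mm along its y, 55 mm high, about 0.25 kg. At the start it is the bottom of the stack, lying on the table. z up. Each is centred on the one below within 16 mm, long sides parallel within 0.1 rad.
- spot_paste (a point): Middle of the empty front half of the tomato paste tray (fixed brown cardboard, two red tins in its back half), on its floor, 3 mm above the table. x to the tray's back (the stock, away from the robot), y along its width, z up. Empty half: 128 mm along x from front lip to stock, 136 mm along y; lip and sides 18 mm high, 4 mm thick; back half: walls 45 mm, stock up to 65 mm high.
- spot_fish (a point): Middle of the empty front half of the fish tin tray (fixed brown cardboard, two stacked blue tins in its back half), on its floor, 3 mm above the table. x to the tray's back (the stock, away from the robot), y along its width, z up. Empty half: 128 mm along x from front lip to stock, 136 mm along y; lip and sides 18 mm high, 4 mm thick; back half: walls 45 mm, stock up to 65 mm high.
- spot_tea (a point): Middle of the empty front half of the tea tray (fixed brown cardboard, a green carton in its back half), on its floor, 3 mm above the table. x to the tray's back (the stock, away from the robot), y along its width, z up. Empty half: 128 mm along x from front lip to stock, 156 mm along y; lip and sides 18 mm high, 4 mm thick; back half: walls 45 mm, stock up to 65 mm high.
- spot_biscuit (a point): Middle of the empty front half of the biscuit tray (fixed brown cardboard, a yellow carton in its back half), on its floor, 3 mm above the table. x to the tray's back (the stock, away from the robot), y along its width, z up. Empty half: 128 mm along x from front lip to stock, 185 mm along y; lip and sides 18 mm high, 4 mm thick; back half: walls 45 mm, stock up to 65 mm high.
- jar_mid (a point): Centre (half-way up) of a loose amber honey jar with a white lid, diameter 69 mm, height 98 mm, standing on the table to one side of the stack; to be left alone.
- mug_mid (a point): Centre (half-way up) of a loose blue mug, diameter 78 mm, height 85 mm, with its handle at its y side, standing on the table to the other side of the stack; to be left alone.

How it is judged:
On the way, in this order (a step that is already met when the one before it is completed fails the run):
1. the tomato paste tin is set down in its own tray and let go (x of paste_mid in the frame of spot_paste between -0.015 and 0.015 m and y of paste_mid in the frame of spot_paste between -0.015 and 0.015 m and z of paste_mid in the frame of spot_paste between 0.021 and 0.031 m and angle between paste_mid's own z axis and vertical below 0.1 rad and linear speed of paste below 0.02 m/s and contact force between the fingers and paste below 0.1 N), for 0.2 s.
2. the fish tin is set down in its own tray and let go, next after what lay on it (x of fish_mid in the frame of spot_fish between -0.015 and 0.015 m and y of fish_mid in the frame of spot_fish between -0.015 and 0.015 m and z of fish_mid in the frame of spot_fish between 0.007 and 0.017 m and angle between fish_mid's own z axis and vertical below 0.1 rad and angle between the y axis of fish_mid and the y axis of spot_fish, either way round below 0.2 rad and linear speed of fish below 0.02 m/s and contact force between the fingers and fish below 0.1 N), for 0.2 s.
3. the tea carton is set down in its own tray and let go, next after what lay on it (x of tea_mid in the frame of spot_tea between -0.015 and 0.015 m and y of tea_mid in the frame of spot_tea between -0.015 and 0.015 m and z of tea_mid in the frame of spot_tea between 0.026 and 0.036 m and angle between tea_mid's own z axis and vertical below 0.1 rad and angle between the y axis of tea_mid and the y axis of spot_tea, either way round below 0.2 rad and linear speed of tea below 0.02 m/s and contact force between the fingers and tea below 0.1 N), for 0.2 s.
4. the biscuit carton is set down in its own tray and let go, next after what lay on it (x of biscuit_mid in the frame of spot_biscuit between -0.015 and 0.015 m and y of biscuit_mid in the frame of spot_biscuit between -0.015 and 0.015 m and z of biscuit_mid in the frame of spot_biscuit between 0.0225 and 0.0325 m and angle between biscuit_mid's own z axis and vertical below 0.1 rad and angle between the y axis of biscuit_mid and the y axis of spot_biscuit, either way round below 0.2 rad and linear speed of biscuit below 0.02 m/s and contact force between the fingers and biscuit below 0.1 N), for 0.2 s.
At the end, for the whole second after the job is handed in: Each grocery rests, let go and still, in the tray of its kind: centre within 15 mm of the empty half's middle along both tray axes, on the floor (height within 5 mm), upright within 0.1 rad; fish tin, tea and biscuits with the long side along the tray's width within 0.2 rad (all of step 1 and all of step 2 and all of step 3 and all of step 4); the robot touches nothing.
It fails at once if a grocery is dropped or knocked down (moving faster than 0.7 m/s out of the fingers, a fall of about 25 mm) ((linear speed of paste above 0.7 m/s and contact force between the fingers and paste below 0.05 N) or (linear speed of fish above 0.7 m/s and contact force between the fingers and fish below 0.05 N) or (linear speed of tea above 0.7 m/s and contact force between the fingers and tea below 0.05 N) or (linear speed of biscuit above 0.7 m/s and contact force between the fingers and biscuit below 0.05 N)).
It fails at once if the honey jar or the mug is moved by more than 20 mm or tipped (distance of any of jar_mid, mug_mid from where it was at the start of the episode above 0.02 m or angle between any of jar_mid, mug_mid's own z axis and vertical above 0.3 rad).
It also fails if it takes over 115 s, if anything falls off the work surface, if the arm or the gripper's body presses on something with over 40 N, if the wrist force passes 120 N, or if a joint passes its speed limit or range.

## Working session

There is one attempt and no reset: what is moved stays moved. The work goes in short steps, Python scripts to look and compute and a shell command to move; the robot and the scene stay as the last step left them, time stands still between calls to the robot, and variables do not carry over. Pictures are saved under pics/ and viewed, at most 14 in all, crops included, and the job is handed in when it is done.

```bash
mkdir -p pics; ls; python3 - <<'E'
from workcell import monitor, optics
import cv2
s=monitor.observe(); print({k:(s[k]) for k in ("clock","position","tool_rot","grip_width","force")})
for n in("scene","top"):
    f=optics.grab_frame(n); cv2.imwrite(f"pics/{n}0.png",f["frame"]); print(n,f["fovy"],f["cx"],f["cy"],f["R"],f["t"])
    for k in("paste_mid","fish_mid","tea_mid","biscuit_mid","spot_paste","jar_mid","mug_mid"):
        print(k,[(d["p"],d["rect"],int(d["region"].sum())) for d in optics.masks_of(k,n)])
E
```

```text
pics
{'clock': 0.0, 'position': array([ 0.15254023, -0.60577372,  0.23072264]), 'tool_rot': array([-3.14044605e+00,  9.25261471e-05,  2.46733316e-01]), 'grip_width': 0.08584406645249176, 'force': array([ 0.62623207, -0.71029414, -0.48824171])}
scene 44.03947012255702 318.23506071854996 242.12510291983085 [[ 0.85061069  0.52573737  0.00785359]
 [ 0.34272915 -0.54306357 -0.76656291]
 [-0.39874577  0.65473825 -0.6421212 ]] [-0.42828297 -0.06799286  1.57797388]
paste_mid [(0.94, [256.0, 229.2, 22.9, 36.0], 801)]
fish_mid [(0.86, [251.0, 238.7, 36.9, 36.4], 605)]
tea_mid [(0.73, [243.3, 246.5, 50.6, 59.8], 1407)]
biscuit_mid [(0.93, [240.8, 262.0, 59.7, 68.2], 1154)]
spot_paste [(0.72, [235.0, 362.0, 140.1, 118.0], 8611)]
jar_mid [(0.83, [165.2, 339.2, 37.2, 58.0], 1868)]
mug_mid [(0.95, [338.6, 163.5, 41.5, 40.2], 1174)]
top 48.172150892398015 322.842311264882 242.1803416814075 [[ 0.00857761 -0.99995296  0.00452854]
 [-0.99834423 -0.00882123 -0.05684177]
 [ 0.05687904 -0.00403348 -0.99837293]] [-0.0076098   0.51358632  1.34907419]
paste_mid [(0.77, [352.2, 264.6, 24.2, 18.9], 517)]
fish_mid [(0.63, [337.2, 258.7, 48.6, 33.1], 599)]
tea_mid [(0.65, [333.2, 143.6, 63.0, 85.1], 4917), (0.59, [331.0, 256.4, 62.4, 34.5], 361), (0.28, [162.0, 141.2, 72.4, 87.8], 5702)]
biscuit_mid [(0.67, [320.0, 257.3, 55.3, 36.2], 345)]
spot_paste []
jar_mid [(0.72, [450.9, 261.9, 37.8, 26.8], 824)]
mug_mid [(0.78, [146.6, 265.1, 39.9, 46.4], 1196)]
```

View pics/scene0.png

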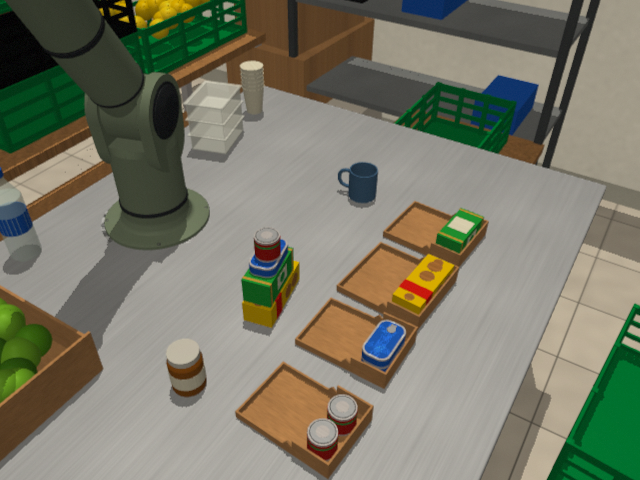

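View pics/top0.png

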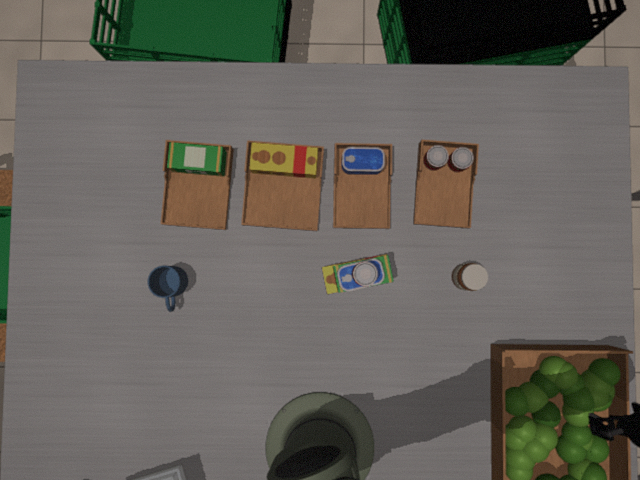

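The scene shows a stack at about (265,275), the jar at (187,365) and the mug at (360,180). The trays from left to right in the top view are tea (197,185), biscuits (283,185), fish (363,185) and paste (445,185), with their empty halves nearest the robot. In the top view the stack is at about (358,273), slightly rotated.

```bash
cat > lib.py <<'E'
import numpy as np, cv2, math
from workcell import monitor, optics
from scipy.optimize import least_squares
def foc(f): return 240/math.tan(math.radians(f["fovy"])/2)
def proj(f,X):
    c=np.asarray(X)@np.asarray(f["R"]).T+np.asarray(f["t"]); return c[...,:2]/c[...,2:]*foc(f)+[f["cx"],f["cy"]]
def ray(f,uv,z):
    uv=np.atleast_2d(np.asarray(uv,float)); R=np.asarray(f["R"]); C=-R.T@np.asarray(f["t"])
    d=np.c_[(uv-[f["cx"],f["cy"]])/foc(f),np.ones(len(uv))]@R
    return C+d*((z-C[2])/d[:,2])[:,None]
def box(p,lo,hi):
    x,y,a=p; P=np.array([[i,j,k] for i in(lo[0],hi[0]) for j in(lo[1],hi[1]) for k in(lo[2],hi[2])])
    c,s=math.cos(a),math.sin(a); return np.c_[x+c*P[:,0]-s*P[:,1],y+s*P[:,0]+c*P[:,1],P[:,2]]
def go(x,y,z,yaw):
    "tool-axis deltas (cm, rad) from the present pose; shift first, then turn"
    s=monitor.observe(); p=s["position"]; a=s["tool_rot"][2]; d=np.array([x,y,z])-p; c,sn=math.cos(a),math.sin(a)
    e=(yaw-a+math.pi/2)%math.pi-math.pi/2
    print("pos",p.round(4),"yaw",round(a,3),"d %.2f %.2f %.2f cm"%tuple(100*np.array([c*d[0]+sn*d[1],sn*d[0]-c*d[1],-d[2]])),"wz %.3f"%-e)
E
python3 - <<'E'
from lib import *
f=optics.grab_frame("top"); im=f["frame"]; hsv=cv2.cvtColor(im,cv2.COLOR_BGR2HSV)
br=((hsv[...,0]>5)&(hsv[...,0]<22)&(hsv[...,1]>80)&(hsv[...,2]>50)).astype(np.uint8)
br[:, :150]=0; br[240:]=0; br[:130]=0
T=dict(tea=(156,(150,190)),biscuit=(185,(240,270)),fish=(136,(330,350)),paste=(136,(412,430)))
for k,(W,(a,_)) in T.items():
    m=np.zeros_like(br); w={"tea":95,"biscuit":88,"fish":72,"paste":72}[k]
    m[:,a:a+w]=br[:,a:a+w]
    m=m*255; u,v=np.nonzero(m)[::-1]
    # left/right edges in the front half rows and bottom edge, subpixel by line fits
    L=[];Rr=[];B=[]
    for r in range(188,222):
        c=np.nonzero(m[r])[0]; L.append((c.min()-.5,r)); Rr.append((c.max()+.5,r))
    for c in range(int(np.median([l[0] for l in L]))+5,int(np.median([l[0] for l in Rr]))-5):
        B.append((c,np.nonzero(m[:,c])[0].max()+.5))
    W3=[ray(f,E,.012) for E in(L,Rr,B)]
    fit=[np.polyfit(W3[0][:,0],W3[0][:,1],1),np.polyfit(W3[1][:,0],W3[1][:,1],1),np.polyfit(W3[2][:,1],W3[2][:,0],1)]
    yaw=math.atan((fit[0][0]+fit[1][0])/2)
    xf=np.median(W3[2][:,0]); ym=(np.polyval(fit[0],xf+.066)+np.polyval(fit[1],xf+.066))/2
    ymf=np.median(W3[2][:,1]); 
    print(k,"yaw",round(yaw,3),[round(float(q[0]),3) for q in fit],"width",round(float(np.polyval(fit[0],xf+.066)-np.polyval(fit[1],xf+.066)),4),W/1000+.008,"spot",round(xf+.068*math.cos(yaw),4),round(ym,4))
for k,z in(("paste_mid",.193),("fish_mid",.141),("tea_mid",.117),("biscuit_mid",.055),("jar_mid",.098),("mug_mid",.085)):
    for d in optics.masks_of(k,"top"):
        r=d["rect"]
        if r[1]<240: continue
        pts=np.argwhere(d["region"])[:,::-1].astype(np.float32); q=cv2.minAreaRect(pts); 
        print(k,ray(f,q[0],z)[0].round(4),q)
E
```

```text
Traceback (most recent call last):
ValueError: zero-size array to reduction operation maximum which has no identity
```

```bash
cat > m.py <<'E'
from lib import *
f=optics.grab_frame("top"); im=f["frame"]; hsv=cv2.cvtColor(im,cv2.COLOR_BGR2HSV)
print(hsv[205,200],hsv[205,280],hsv[205,238],hsv[205,440])
br=(hsv[...,1]>70).astype(np.uint8)
T=dict(tea=(156,197),biscuit=(185,283),fish=(136,363),paste=(136,443))
n,lab=cv2.connectedComponents(br)
for k,(W,cu) in T.items():
    m=lab==lab[205,cu]; r0=np.nonzero(m.any(1))[0]; print(k,r0.min(),r0.max(),m.sum())
    L=[];Rr=[];B=[]
    for r in range(188,222):
        c=np.nonzero(m[r])[0]; L.append((c.min()-.5,r)); Rr.append((c.max()+.5,r))
    for c in range(cu-22,cu+22): B.append((c,np.nonzero(m[:,c])[0].max()+.5))
    A,C,D=[ray(f,E,.012) for E in(L,Rr,B)]
    fa,fc,fd=np.polyfit(A[:,0],A[:,1],1),np.polyfit(C[:,0],C[:,1],1),np.polyfit(D[:,1],D[:,0],1)
    yaw=math.atan((fa[0]+fc[0])/2); xf=np.median(D[:,0]); y1,y2=np.polyval(fa,xf+.068),np.polyval(fc,xf+.068)
    print("  slopes",fa[0].round(3),fc[0].round(3),-fd[0].round(3),"w",(y1-y2).round(4),W/1000+.008,"spot",(np.polyval(fd,(y1+y2)/2)+.068).round(4),((y1+y2)/2).round(4))
for k,z in(("paste_mid",.193),("fish_mid",.141),("tea_mid",.117),("biscuit_mid",.055),("jar_mid",.098),("mug_mid",.085)):
    for d in optics.masks_of(k,"top"):
        if d["rect"][1]<240: continue
        q=cv2.minAreaRect(np.argwhere(d["region"])[:,::-1].astype(np.float32)); print(k,ray(f,q[0],z)[0].round(4),np.round(q[1],1),round(q[2],1))
E
python3 m.py
```

```text
[ 13 125 124] [ 13 124 128] [  4  15 120] [ 13 119 131]
tea 140 229 5164
  slopes -0.074 -0.082 -0.073 w 0.1682 0.164 spot 0.6183 0.3233
biscuit 141 230 6477
  slopes -0.066 -0.071 -0.071 w 0.1953 0.193 spot 0.6182 0.1044
fish 143 228 3778
  slopes -0.031 -0.02 0.009 w 0.1454 0.14400000000000002 spot 0.6201 -0.1013
paste 140 227 4139
  slopes -0.072 -0.066 -0.066 w 0.1463 0.14400000000000002 spot 0.6265 -0.3108
paste_mid [ 0.4341 -0.0925  0.193 ] [22. 23.] 90.0
paste_mid [ 0.4306 -0.3249  0.193 ] [27. 36.] 90.0
fish_mid [ 0.4322 -0.088   0.141 ] [26.  45.6] 76.4
tea_mid [ 0.4348 -0.0956  0.117 ] [27.3 56.7] 78.7
tea_mid [ 0.4303 -0.3447  0.117 ] [27. 35.] 90.0
biscuit_mid [ 0.4241 -0.0375  0.055 ] [27.9 26.2] 79.4
biscuit_mid [ 0.431  -0.0945  0.055 ] [27.9 46.7] 78.2
jar_mid [ 0.4302 -0.3512  0.098 ] [27. 36.] 90.0
mug_mid [0.4078 0.3654 0.085 ] [41.  37.5] 45.0
```

```bash
python3 -m handwheel '[{"wz":-0.18,"dz":-1.2},{"wz":-0.18,"dz":-1.2},{"wz":-0.18,"dz":-1.2},{"wz":-0.18,"dz":-1.2},{"wz":-0.18,"dz":-1.2},{"wz":-0.18,"dz":-1.2},{"wz":-0.18,"dz":-1.2},{"wz":-0.18,"dz":-1.2}]'; python3 -c "
from lib import *
go(.434,-.0925,.33,1.78)"
```

```text
pos [ 0.1527 -0.6061  0.2313] yaw 0.247 d 39.83 -42.93 -9.87 cm wz -1.533schema error: expected keys dx, dy, dz, wx, wy, wz, claw
```

```bash
python3 -m handwheel '[{"dx":0,"dy":0,"dz":-1.2,"wx":0,"wy":0,"wz":-0.18,"claw":100},{"dx":0,"dy":0,"dz":-1.2,"wx":0,"wy":0,"wz":-0.18,"claw":100},{"dx":0,"dy":0,"dz":-1.2,"wx":0,"wy":0,"wz":-0.18,"claw":100},{"dx":0,"dy":0,"dz":-1.2,"wx":0,"wy":0,"wz":-0.18,"claw":100},{"dx":0,"dy":0,"dz":-1.2,"wx":0,"wy":0,"wz":-0.18,"claw":100},{"dx":0,"dy":0,"dz":-1.2,"wx":0,"wy":0,"wz":-0.18,"claw":100},{"dx":0,"dy":0,"dz":-1.2,"wx":0,"wy":0,"wz":-0.18,"claw":100},{"dx":0,"dy":0,"dz":-1.2,"wx":0,"wy":0,"wz":-0.18,"claw":100}]'; python3 -c "
from lib import *
go(.434,-.0925,.33,1.78)"
```

```text
clock: 2.2
position: [0.1526, -0.606, 0.3277]
tool_rot: [-3.142, -0.0, 1.693]
force: [-0.2, 1.2, 0.6]
grip_width: 0.0854
finger_force: 0.0
pos [ 0.1526 -0.606   0.3277] yaw 1.693 d 47.55 34.17 -0.23 cm wz -0.087
```

```bash
python3 -m handwheel '[{"dx":3.4,"dy":2.44,"dz":0,"wx":0,"wy":0,"wz":0,"claw":100},{"dx":3.4,"dy":2.44,"dz":0,"wx":0,"wy":0,"wz":0,"claw":100},{"dx":3.4,"dy":2.44,"dz":0,"wx":0,"wy":0,"wz":0,"claw":100},{"dx":3.4,"dy":2.44,"dz":0,"wx":0,"wy":0,"wz":0,"claw":100},{"dx":3.4,"dy":2.44,"dz":0,"wx":0,"wy":0,"wz":0,"claw":100},{"dx":3.4,"dy":2.44,"dz":0,"wx":0,"wy":0,"wz":0,"claw":100},{"dx":3.4,"dy":2.44,"dz":0,"wx":0,"wy":0,"wz":0,"claw":100}]'>/dev/null; python3 -m handwheel '[{"dx":3.4,"dy":2.44,"dz":0,"wx":0,"wy":0,"wz":0,"claw":100},{"dx":3.4,"dy":2.44,"dz":0,"wx":0,"wy":0,"wz":0,"claw":100},{"dx":3.4,"dy":2.44,"dz":0,"wx":0,"wy":0,"wz":0,"claw":100},{"dx":3.4,"dy":2.44,"dz":0,"wx":0,"wy":0,"wz":0,"claw":100},{"dx":3.4,"dy":2.44,"dz":0,"wx":0,"wy":0,"wz":0,"claw":100},{"dx":3.4,"dy":2.44,"dz":0,"wx":0,"wy":0,"wz":0,"claw":100},{"dx":3.4,"dy":2.44,"dz":0,"wx":0,"wy":0,"wz":-0.08,"claw":100},{"dx":0,"dy":0,"dz":0,"wx":0,"wy":0,"wz":0,"claw":100}]'; python3 -c "
from lib import *
go(.434,-.0925,.33,1.78)
f=optics.grab_frame('wrist');cv2.imwrite('pics/w1.png',f['frame']);print(f['fovy'],-f['R'].T@f['t'],f['R'][2])
for k,z in(('paste_mid',.193),('fish_mid',.141),('tea_mid',.117),('biscuit_mid',.055)):
    for d in optics.masks_of(k,'wrist'):
        q=cv2.minAreaRect(np.argwhere(d['region'])[:,::-1].astype(np.float32)); print(k,d['p'],d['rect'],ray(f,q[0],z)[0].round(4),np.round(q[1],1),round(q[2],1))
"
```

```text
clock: 4.08
position: [0.4379, -0.0911, 0.3275]
tool_rot: [3.141, -0.001, 1.772]
force: [-0.6, -0.5, -0.9]
grip_width: 0.0853
finger_force: 0.0
pos [ 0.4379 -0.0911  0.3275] yaw 1.772 d -0.06 -0.41 -0.25 cm wz -0.008
69.15339614709309 [ 0.4243788  -0.01823659  0.47004745] [ 0.05751675 -0.28007086 -0.95825473]
paste_mid 0.78 [281.0, 198.4, 66.8, 67.5] [ 0.4346 -0.0896  0.193 ] [70. 63.] 90.0
fish_mid 0.77 [281.2, 160.5, 62.4, 106.8] [ 0.4316 -0.0849  0.141 ] [106.9  63.8] 87.7
tea_mid 0.85 [279.1, 151.8, 65.9, 121.8] [ 0.4334 -0.0915  0.117 ] [ 64. 126.] -0.0
biscuit_mid 0.56 [285.7, 126.2, 60.6, 28.5] [ 0.4209 -0.0189  0.055 ] [59. 25.] 0.0
```

View pics/w1.png

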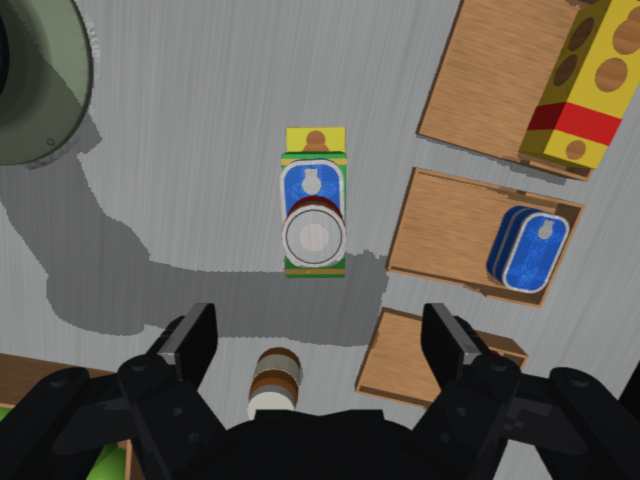

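The wrist view shows the stack aligned with the tool: paste top circle at (314,236), fish x-range 281–344, tea 282–346, and the biscuit end at (315,140). Next I grasp the paste tin.

```bash
python3 -m handwheel '[{"dx":-0.08,"dy":-0.31,"dz":1.0,"wx":0,"wy":0,"wz":0,"claw":100},{"dx":0,"dy":0,"dz":4,"wx":0,"wy":0,"wz":0,"claw":100},{"dx":0,"dy":0,"dz":4,"wx":0,"wy":0,"wz":0,"claw":100},{"dx":0,"dy":0,"dz":4,"wx":0,"wy":0,"wz":0,"claw":100},{"dx":0,"dy":0,"dz":3,"wx":0,"wy":0,"wz":0,"claw":100},{"dx":0,"dy":0,"dz":2,"wx":0,"wy":0,"wz":0,"claw":100},{"dx":0,"dy":0,"dz":0,"wx":0,"wy":0,"wz":0,"claw":100}]' 30; python3 -m handwheel '[{"dx":0,"dy":0,"dz":0,"wx":0,"wy":0,"wz":0,"claw":75},{"dx":0,"dy":0,"dz":0,"wx":0,"wy":0,"wz":0,"claw":60},{"dx":0,"dy":0,"dz":0,"wx":0,"wy":0,"wz":0,"claw":40},{"dx":0,"dy":0,"dz":0,"wx":0,"wy":0,"wz":0,"claw":20},{"dx":0,"dy":0,"dz":0,"wx":0,"wy":0,"wz":0,"claw":0},{"dx":0,"dy":0,"dz":0,"wx":0,"wy":0,"wz":0,"claw":0}]' 30
```

```text
clock: 5.2
position: [0.4328, -0.0951, 0.1461]
tool_rot: [-3.139, -0.001, 1.767]
force: [-0.3, 0.1, -0.0]
grip_width: 0.0855
finger_force: 0.0
clock: 5.95
position: [0.4345, -0.0953, 0.1482]
tool_rot: [3.14, 0.001, 1.766]
force: [-0.4, -0.3, 5.4]
grip_width: 0.0536
finger_force: 30.6
```

```bash
python3 -m handwheel '[{"dx":0,"dy":0,"dz":-0.5,"wx":0,"wy":0,"wz":0,"claw":0},{"dx":0,"dy":0,"dz":-1.5,"wx":0,"wy":0,"wz":0,"claw":0},{"dx":0,"dy":0,"dz":-3,"wx":0,"wy":0,"wz":0,"claw":0},{"dx":0,"dy":0,"dz":-3,"wx":0,"wy":0,"wz":0.09,"claw":0},{"dx":0,"dy":0,"dz":-2,"wx":0,"wy":0,"wz":0.09,"claw":0},{"dx":0,"dy":0,"dz":-1,"wx":0,"wy":0,"wz":0.09,"claw":0},{"dx":0,"dy":0,"dz":0,"wx":0,"wy":0,"wz":0,"claw":0}]' 30; python3 -c "
from lib import *
go(.6275,-.311,.16,1.503)"
```

```text
clock: 6.82
position: [0.4343, -0.0951, 0.2586]
tool_rot: [3.14, 0.001, 1.497]
force: [-0.1, 0.4, -2.0]
grip_width: 0.0531
finger_force: 32.3
pos [ 0.4343 -0.0951  0.2586] yaw 1.497 d -20.11 20.86 9.86 cm wz -0.006
```

```bash
python3 -m handwheel '[{"dx":-1.5,"dy":1.6,"dz":1,"wx":0,"wy":0,"wz":0,"claw":0},{"dx":-3,"dy":3.1,"dz":1,"wx":0,"wy":0,"wz":0,"claw":0},{"dx":-3,"dy":3.1,"dz":1,"wx":0,"wy":0,"wz":0,"claw":0},{"dx":-3,"dy":3.1,"dz":1,"wx":0,"wy":0,"wz":0,"claw":0},{"dx":-3,"dy":3.1,"dz":1,"wx":0,"wy":0,"wz":0,"claw":0},{"dx":-3,"dy":3.1,"dz":1.5,"wx":0,"wy":0,"wz":0,"claw":0},{"dx":-2.4,"dy":2.5,"dz":1.5,"wx":0,"wy":0,"wz":0,"claw":0},{"dx":-1.2,"dy":1.25,"dz":1.5,"wx":0,"wy":0,"wz":0,"claw":0}]' 30; cat > look.py <<'E'
import sys
from lib import *
f=optics.grab_frame('wrist');cv2.imwrite(sys.argv[1],f['frame'])
s=monitor.observe(); p=s['position']; print('tcp px',proj(f,p).round(1))
for a in sys.argv[2:]:
    n,x,y,yw,W=a.split(','); P=box((float(x),float(y),float(yw)),(-.064,-float(W)/2000,.003),(.064,float(W)/2000,.018)).reshape(2,2,2,3)
    im=f['frame'].copy(); q=proj(f,P[[0,0,1,1],[0,1,1,0],1]).astype(np.int32); cv2.polylines(im,[q],True,(255,0,255),1); cv2.imwrite(sys.argv[1],im)
E
python3 look.py pics/w2.png paste,.6275,-.311,-.068,136; python3 -c "
from lib import *
go(.6275,-.311,.013,1.503)"
```

```text
clock: 7.82
position: [0.6274, -0.3122, 0.1608]
tool_rot: [-3.141, -0.001, 1.498]
force: [-1.0, 1.0, -3.0]
grip_width: 0.0533
finger_force: 32.4
tcp px [316.3 310.3]
pos [ 0.6272 -0.313   0.1586] yaw 1.498 d 0.20 0.01 14.56 cm wz -0.005
```

View pics/w2.png

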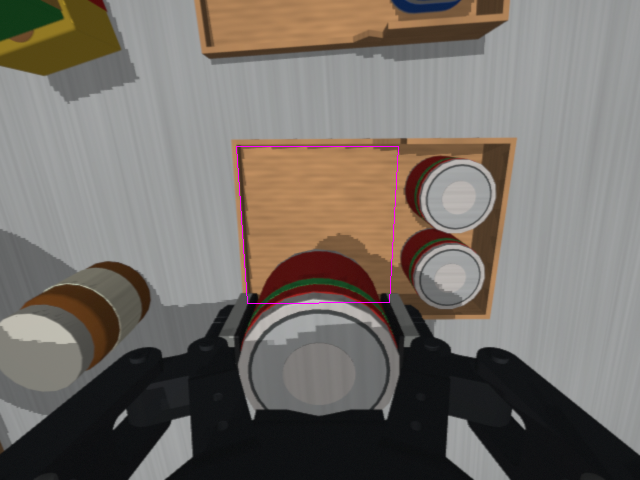

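The overlay of the estimated empty half matches the tray's inner edges (corners (238,147) and (399,147)) and the tin is upright in the fingers, so I lower it.

```bash
python3 -m handwheel '[{"dx":0,"dy":0,"dz":1.5,"wx":0,"wy":0,"wz":0,"claw":0},{"dx":0,"dy":0,"dz":3,"wx":0,"wy":0,"wz":0,"claw":0},{"dx":0,"dy":0,"dz":3,"wx":0,"wy":0,"wz":0,"claw":0},{"dx":0,"dy":0,"dz":3,"wx":0,"wy":0,"wz":0,"claw":0},{"dx":0,"dy":0,"dz":2,"wx":0,"wy":0,"wz":0,"claw":0},{"dx":0,"dy":0,"dz":1,"wx":0,"wy":0,"wz":0,"claw":0},{"dx":0,"dy":0,"dz":0.5,"wx":0,"wy":0,"wz":0,"claw":0},{"dx":0,"dy":0,"dz":0,"wx":0,"wy":0,"wz":0,"claw":0}]' 30;  python3 -m handwheel '[{"dx":0,"dy":0,"dz":0.4,"wx":0,"wy":0,"wz":0,"claw":0},{"dx":0,"dy":0,"dz":0.2,"wx":0,"wy":0,"wz":0,"claw":0},{"dx":0,"dy":0,"dz":0.2,"wx":0,"wy":0,"wz":0,"claw":0},{"dx":0,"dy":0,"dz":0,"wx":0,"wy":0,"wz":0,"claw":0}]' 30
```

```text
clock: 8.88
position: [0.6273, -0.311, 0.0227]
tool_rot: [3.141, 0.0, 1.497]
force: [-0.2, 0.6, -2.2]
grip_width: 0.0531
finger_force: 32.5
clock: 9.38
position: [0.627, -0.311, 0.0142]
tool_rot: [-3.141, -0.0, 1.497]
force: [0.2, -0.0, -2.2]
grip_width: 0.0533
finger_force: 32.5
```

```bash
python3 -m handwheel '[{"dx":0,"dy":0,"dz":0.15,"wx":0,"wy":0,"wz":0,"claw":0},{"dx":0,"dy":0,"dz":0.15,"wx":0,"wy":0,"wz":0,"claw":0},{"dx":0,"dy":0,"dz":0,"wx":0,"wy":0,"wz":0,"claw":0}]' 30;  python3 -m handwheel '[{"dx":0,"dy":0,"dz":0.1,"wx":0,"wy":0,"wz":0,"claw":0},{"dx":0,"dy":0,"dz":0.1,"wx":0,"wy":0,"wz":0,"claw":0},{"dx":0,"dy":0,"dz":0,"wx":0,"wy":0,"wz":0,"claw":0}]' 30
```

```text
clock: 9.75
position: [0.627, -0.3109, 0.0111]
tool_rot: [-3.141, -0.0, 1.497]
force: [0.5, 0.3, -2.6]
grip_width: 0.0533
finger_force: 32.5
clock: 10.12
position: [0.6272, -0.311, 0.0102]
tool_rot: [3.141, 0.0, 1.497]
force: [-6.0, 1.9, 10.9]
grip_width: 0.0535
finger_force: 33.9
```

```bash
python3 -m handwheel '[{"dx":0,"dy":0,"dz":0,"wx":0,"wy":0,"wz":0,"claw":65},{"dx":0,"dy":0,"dz":0,"wx":0,"wy":0,"wz":0,"claw":75},{"dx":0,"dy":0,"dz":0,"wx":0,"wy":0,"wz":0,"claw":85},{"dx":0,"dy":0,"dz":0,"wx":0,"wy":0,"wz":0,"claw":85},{"dx":0,"dy":0,"dz":-1,"wx":0,"wy":0,"wz":0,"claw":85},{"dx":0,"dy":0,"dz":-3,"wx":0,"wy":0,"wz":0,"claw":85},{"dx":0,"dy":0,"dz":-4,"wx":0,"wy":0,"wz":0,"claw":85},{"dx":0,"dy":0,"dz":-4,"wx":0,"wy":0,"wz":0,"claw":85}]' 30; python3 -m handwheel '[{"dx":0,"dy":0,"dz":-4,"wx":0,"wy":0,"wz":0,"claw":100},{"dx":0,"dy":0,"dz":-4,"wx":0,"wy":0,"wz":0,"claw":100},{"dx":0,"dy":0,"dz":-4,"wx":0,"wy":0,"wz":0,"claw":100},{"dx":0,"dy":0,"dz":-3,"wx":0,"wy":0,"wz":0,"claw":100},{"dx":0,"dy":0,"dz":-2,"wx":0,"wy":0,"wz":0,"claw":100},{"dx":0,"dy":0,"dz":0,"wx":0,"wy":0,"wz":0,"claw":100}]';python3 look.py pics/w3.png paste,.6275,-.311,-.068,136; python3 - <<'E'
from lib import *
f=optics.grab_frame('wrist')
for d in optics.masks_of('paste_mid','wrist'):
    print(d['p'],d['rect'])
    if d['p']>.4:
        r=d['rect'];print(ray(f,(r[0]+r[2]/2,r[1]+r[3]/2),.03).round(4))
go(.434,-.0905,.33,1.767)
E
```

```text
clock: 11.12
position: [0.6271, -0.3109, 0.1312]
tool_rot: [3.141, -0.0, 1.497]
force: [0.5, 0.4, -0.1]
grip_width: 0.0726
finger_force: 0.0
clock: 11.88
position: [0.6275, -0.311, 0.3014]
tool_rot: [3.139, 0.001, 1.497]
force: [0.2, -0.1, 0.4]
grip_width: 0.0854
finger_force: 0.0
tcp px [315.6 309.4]
0.73 [294.2, 179.8, 50.2, 50.8]
[[ 0.6287 -0.3122  0.03  ]]
pos [ 0.6267 -0.3109  0.2986] yaw 1.497 d 20.56 -20.84 -3.14 cm wz -0.270
```

View pics/w3.png

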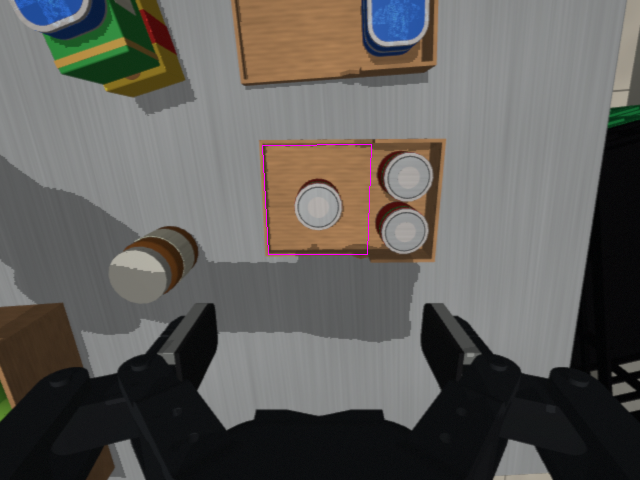

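The paste tin stands at (318,205), centred in the tray's front half (265–371 × 144–254). Back to the stack for the fish tin.

```bash
python3 -m handwheel '[{"dx":1.5,"dy":-1.6,"dz":-0.4,"wx":0,"wy":0,"wz":0,"claw":100},{"dx":3.1,"dy":-3.1,"dz":-0.4,"wx":0,"wy":0,"wz":0,"claw":100},{"dx":3.1,"dy":-3.1,"dz":-0.4,"wx":0,"wy":0,"wz":0,"claw":100},{"dx":3.1,"dy":-3.1,"dz":-0.4,"wx":0,"wy":0,"wz":0,"claw":100},{"dx":3.1,"dy":-3.1,"dz":-0.4,"wx":0,"wy":0,"wz":0,"claw":100},{"dx":3.1,"dy":-3.1,"dz":-0.4,"wx":0,"wy":0,"wz":0,"claw":100},{"dx":2.2,"dy":-2.3,"dz":-0.4,"wx":0,"wy":0,"wz":-0.1,"claw":100},{"dx":1.3,"dy":-1.3,"dz":0,"wx":0,"wy":0,"wz":-0.17,"claw":100}]' >/dev/null;  python3 -m handwheel '[{"dx":0,"dy":0,"dz":0,"wx":0,"wy":0,"wz":0,"claw":100}]'; cat > stack.py <<'E'
import sys
from lib import *
f=optics.grab_frame('wrist');cv2.imwrite(sys.argv[1],f['frame'])
for k,z in(('fish_mid',.141),('tea_mid',.117),('biscuit_mid',.055)):
    for d in optics.masks_of(k,'wrist'):
        r=d['rect']
        if abs(r[0]+r[2]/2-315)>60: continue
        q=cv2.minAreaRect(np.argwhere(d['region'])[:,::-1].astype(np.float32)); c=ray(f,cv2.boxPoints(q),z)
        print(k,d['p'],np.round(r,1),c.mean(0).round(4),'sides',np.linalg.norm(np.diff(c,axis=0),axis=1).round(4),'dirs',[round(math.atan2(*(c[i+1]-c[i])[1::-1]),3) for i in(0,1)])
E
python3 stack.py pics/w4.png
```

```text
clock: 13.15
position: [0.4338, -0.0922, 0.3272]
tool_rot: [-3.141, 0.0, 1.768]
force: [0.9, 0.6, 0.4]
grip_width: 0.0853
finger_force: 0.0
fish_mid 0.95 [289.2 156.7  61.7 109.6] [ 0.432  -0.0879  0.141 ] sides [0.0582 0.1062 0.0637] dirs [0.232, -1.314]
tea_mid 0.72 [283.8 152.3  67.7 122.7] [ 0.4347 -0.0952  0.117 ] sides [0.0627 0.1327 0.0697] dirs [0.196, -1.349]
biscuit_mid 0.67 [289.9 127.1  58.5  23. ] [ 0.42   -0.0186  0.055 ] sides [0.0251 0.0667 0.0251] dirs [1.742, 0.196]
biscuit_mid 0.21 [251.8 344.3  51.8  71.2] [ 0.4279 -0.3548  0.055 ] sides [0.1198 0.068  0.1202] dirs [1.648, 0.108]
```

View pics/w4.png

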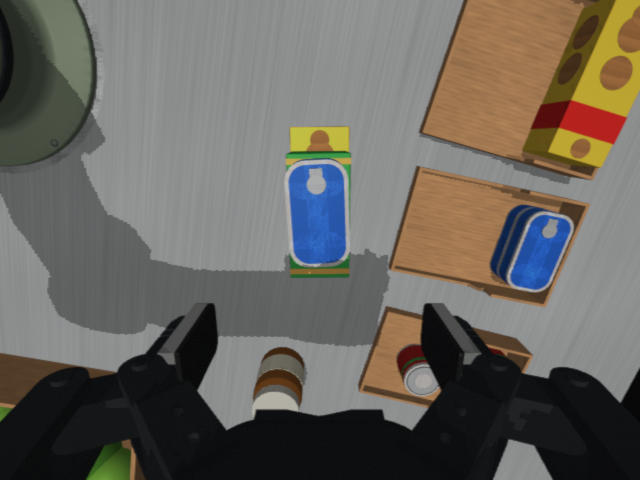

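The fish tin lies at pixels 286–351 × 157–267, on the tea carton (286–351 × 152–277). I grip it across its width, with the tips just above the tea top.

```bash
python3 -m handwheel '[{"dx":0.45,"dy":-0.1,"dz":1.2,"wx":0,"wy":0,"wz":-0.04,"claw":100},{"dx":0,"dy":0,"dz":4,"wx":0,"wy":0,"wz":0,"claw":100},{"dx":0,"dy":0,"dz":4,"wx":0,"wy":0,"wz":0,"claw":100},{"dx":0,"dy":0,"dz":4,"wx":0,"wy":0,"wz":0,"claw":100},{"dx":0,"dy":0,"dz":4,"wx":0,"wy":0,"wz":0,"claw":100},{"dx":0,"dy":0,"dz":2,"wx":0,"wy":0,"wz":0,"claw":100},{"dx":0,"dy":0,"dz":1,"wx":0,"wy":0,"wz":0,"claw":100},{"dx":0,"dy":0,"dz":0,"wx":0,"wy":0,"wz":0,"claw":100}]' 30; python3 -m handwheel '[{"dx":0,"dy":0,"dz":0,"wx":0,"wy":0,"wz":0,"claw":100},{"dx":0,"dy":0,"dz":0.4,"wx":0,"wy":0,"wz":0,"claw":100},{"dx":0,"dy":0,"dz":0,"wx":0,"wy":0,"wz":0,"claw":90}]' 30
```

```text
clock: 14.35
position: [0.4324, -0.088, 0.1249]
tool_rot: [-3.141, -0.001, 1.807]
force: [-0.5, 1.0, 0.8]
grip_width: 0.0855
finger_force: 0.0
clock: 14.72
position: [0.4326, -0.0884, 0.1214]
tool_rot: [3.141, 0.0, 1.807]
force: [0.2, -0.6, -0.2]
grip_width: 0.0766
finger_force: 0.0
```

```bash
python3 -m handwheel '[{"dx":0,"dy":0,"dz":0,"wx":0,"wy":0,"wz":0,"claw":80},{"dx":0,"dy":0,"dz":0,"wx":0,"wy":0,"wz":0,"claw":70},{"dx":0,"dy":0,"dz":0,"wx":0,"wy":0,"wz":0,"claw":50},{"dx":0,"dy":0,"dz":0,"wx":0,"wy":0,"wz":0,"claw":20},{"dx":0,"dy":0,"dz":0,"wx":0,"wy":0,"wz":0,"claw":0},{"dx":0,"dy":0,"dz":0,"wx":0,"wy":0,"wz":0,"claw":0}]' 35;python3 -m handwheel '[{"dx":0,"dy":0,"dz":-0.3,"wx":0,"wy":0,"wz":0,"claw":0},{"dx":0,"dy":0,"dz":-0.7,"wx":0,"wy":0,"wz":0,"claw":0},{"dx":0,"dy":0,"dz":-2,"wx":0,"wy":0,"wz":0,"claw":0},{"dx":0,"dy":0,"dz":-3,"wx":0,"wy":0,"wz":0,"claw":0},{"dx":0,"dy":0,"dz":-2,"wx":0,"wy":0,"wz":0.1,"claw":0},{"dx":0,"dy":0,"dz":-1,"wx":0,"wy":0,"wz":0.1,"claw":0},{"dx":0,"dy":0,"dz":0,"wx":0,"wy":0,"wz":0.05,"claw":0},{"dx":0,"dy":0,"dz":0,"wx":0,"wy":0,"wz":0,"claw":0}]' 35; python3 -c "
from lib import *
go(.621,-.1013,.12,1.557)"
```

```text
clock: 15.48
position: [0.4327, -0.0883, 0.1216]
tool_rot: [3.141, 0.0, 1.807]
force: [-2.3, 0.2, 7.9]
grip_width: 0.0591
finger_force: 36.2
clock: 16.48
position: [0.4326, -0.0883, 0.2117]
tool_rot: [3.141, 0.0, 1.557]
force: [-0.4, 0.0, -2.2]
grip_width: 0.0594
finger_force: 38.6
pos [ 0.4326 -0.0883  0.2117] yaw 1.557 d -1.05 18.86 9.17 cm wz 0.000
```

```bash
python3 -m handwheel '[{"dx":-0.1,"dy":1.5,"dz":0,"wx":0,"wy":0,"wz":0,"claw":0},{"dx":-0.15,"dy":2.8,"dz":0,"wx":0,"wy":0,"wz":0,"claw":0},{"dx":-0.2,"dy":3,"dz":0,"wx":0,"wy":0,"wz":0,"claw":0},{"dx":-0.2,"dy":3,"dz":0,"wx":0,"wy":0,"wz":0,"claw":0},{"dx":-0.2,"dy":3,"dz":0,"wx":0,"wy":0,"wz":0,"claw":0},{"dx":-0.1,"dy":3,"dz":1,"wx":0,"wy":0,"wz":0,"claw":0},{"dx":-0.1,"dy":1.6,"dz":2,"wx":0,"wy":0,"wz":0,"claw":0},{"dx":0,"dy":0.95,"dz":2,"wx":0,"wy":0,"wz":0,"claw":0}]' 35;python3 -m handwheel '[{"dx":0,"dy":0,"dz":0,"wx":0,"wy":0,"wz":0,"claw":0}]' 35; python3 look.py pics/w5.png fish,.621,-.1013,-.015,136; python3 -c "
from lib import *
go(.621,-.1013,.02,1.557)"
```

```text
clock: 17.48
position: [0.622, -0.1014, 0.1599]
tool_rot: [-3.141, -0.0, 1.557]
force: [-0.7, -0.1, -1.7]
grip_width: 0.0592
finger_force: 38.6
clock: 17.6
position: [0.6204, -0.1012, 0.1594]
tool_rot: [-3.139, -0.001, 1.557]
force: [-1.6, -0.2, -1.4]
grip_width: 0.0587
finger_force: 38.6
tcp px [316.6 312.2]
pos [ 0.6206 -0.1012  0.1606] yaw 1.557 d -0.01 0.04 14.06 cm wz 0.000
```

View pics/w5.png

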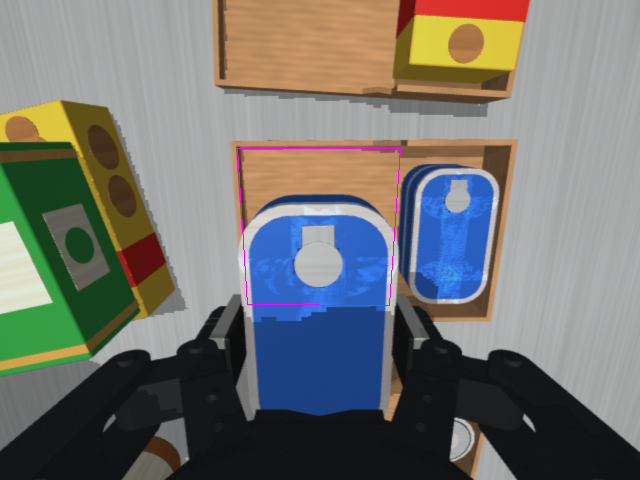

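The overlay matches the fish tray's inner edges ((238,148)–(400,148)) and the tin is level, so I lower it.

```bash
python3 -m handwheel '[{"dx":0,"dy":0,"dz":1.5,"wx":0,"wy":0,"wz":0,"claw":0},{"dx":0,"dy":0,"dz":3,"wx":0,"wy":0,"wz":0,"claw":0},{"dx":0,"dy":0,"dz":3,"wx":0,"wy":0,"wz":0,"claw":0},{"dx":0,"dy":0,"dz":3,"wx":0,"wy":0,"wz":0,"claw":0},{"dx":0,"dy":0,"dz":2.2,"wx":0,"wy":0,"wz":0,"claw":0},{"dx":0,"dy":0,"dz":1.2,"wx":0,"wy":0,"wz":0,"claw":0},{"dx":0,"dy":0,"dz":0.6,"wx":0,"wy":0,"wz":0,"claw":0},{"dx":0,"dy":0,"dz":0.2,"wx":0,"wy":0,"wz":0,"claw":0}]' 35;  python3 -m handwheel '[{"dx":0,"dy":0,"dz":0.15,"wx":0,"wy":0,"wz":0,"claw":0},{"dx":0,"dy":0,"dz":0.15,"wx":0,"wy":0,"wz":0,"claw":0},{"dx":0,"dy":0,"dz":0,"wx":0,"wy":0,"wz":0,"claw":0}]' 35
```

```text
clock: 18.65
position: [0.6212, -0.1014, 0.0146]
tool_rot: [3.141, 0.0, 1.557]
force: [-0.5, -0.0, -1.2]
grip_width: 0.0593
finger_force: 38.6
clock: 19.02
position: [0.621, -0.1015, 0.0114]
tool_rot: [3.141, 0.0, 1.557]
force: [-0.3, 0.1, -1.9]
grip_width: 0.0589
finger_force: 38.6
```

```bash
python3 -m handwheel '[{"dx":0,"dy":0,"dz":0.12,"wx":0,"wy":0,"wz":0,"claw":0},{"dx":0,"dy":0,"dz":0.12,"wx":0,"wy":0,"wz":0,"claw":0},{"dx":0,"dy":0,"dz":0,"wx":0,"wy":0,"wz":0,"claw":0}]' 35;  python3 -m handwheel '[{"dx":0,"dy":0,"dz":0.1,"wx":0,"wy":0,"wz":0,"claw":0},{"dx":0,"dy":0,"dz":0,"wx":0,"wy":0,"wz":0,"claw":0},{"dx":0,"dy":0,"dz":0,"wx":0,"wy":0,"wz":0,"claw":0}]' 35
```

```text
clock: 19.4
position: [0.6209, -0.1014, 0.0088]
tool_rot: [-3.141, -0.0, 1.557]
force: [0.3, -0.1, -2.4]
grip_width: 0.0594
finger_force: 38.6
clock: 19.77
position: [0.621, -0.1014, 0.0079]
tool_rot: [3.142, 0.0, 1.557]
force: [-0.7, -0.0, -1.2]
grip_width: 0.0594
finger_force: 38.6
```

```bash
python3 -m handwheel '[{"dx":0,"dy":0,"dz":0.06,"wx":0,"wy":0,"wz":0,"claw":0},{"dx":0,"dy":0,"dz":0,"wx":0,"wy":0,"wz":0,"claw":0}]' 35;  python3 -m handwheel '[{"dx":0,"dy":0,"dz":0.06,"wx":0,"wy":0,"wz":0,"claw":0},{"dx":0,"dy":0,"dz":0,"wx":0,"wy":0,"wz":0,"claw":0}]' 35
```

```text
clock: 20.02
position: [0.621, -0.1015, 0.0077]
tool_rot: [3.141, 0.0, 1.557]
force: [-3.3, -0.3, 5.9]
grip_width: 0.0592
finger_force: 39.5
clock: 20.27
position: [0.6211, -0.1015, 0.0076]
tool_rot: [3.141, 0.0, 1.557]
force: [-6.6, 1.5, 15.9]
grip_width: 0.059
finger_force: 40.6
```

```bash
python3 -m handwheel '[{"dx":0,"dy":0,"dz":-0.05,"wx":0,"wy":0,"wz":0,"claw":72},{"dx":0,"dy":0,"dz":0,"wx":0,"wy":0,"wz":0,"claw":80},{"dx":0,"dy":0,"dz":0,"wx":0,"wy":0,"wz":0,"claw":88},{"dx":0,"dy":0,"dz":0,"wx":0,"wy":0,"wz":0,"claw":88},{"dx":0,"dy":0,"dz":-1,"wx":0,"wy":0,"wz":0,"claw":88},{"dx":0,"dy":0,"dz":-3,"wx":0,"wy":0,"wz":0,"claw":88},{"dx":0,"dy":0,"dz":-4,"wx":0,"wy":0,"wz":0,"claw":88},{"dx":0,"dy":0,"dz":-4,"wx":0,"wy":0,"wz":0,"claw":88}]' 30; python3 -m handwheel '[{"dx":0,"dy":0,"dz":-4,"wx":0,"wy":0,"wz":0,"claw":100},{"dx":0,"dy":0,"dz":-4,"wx":0,"wy":0,"wz":0,"claw":100},{"dx":0,"dy":0,"dz":-4,"wx":0,"wy":0,"wz":0,"claw":100},{"dx":0,"dy":0,"dz":-3,"wx":0,"wy":0,"wz":0,"claw":100},{"dx":0,"dy":0,"dz":-2,"wx":0,"wy":0,"wz":0,"claw":100},{"dx":0,"dy":0,"dz":0,"wx":0,"wy":0,"wz":0,"claw":100}]';python3 look.py pics/w6.png fish,.621,-.1013,-.015,136; python3 - <<'E'
from lib import *
f=optics.grab_frame('wrist')
for d in optics.masks_of('fish_mid','wrist'):
    q=cv2.minAreaRect(np.argwhere(d['region'])[:,::-1].astype(np.float32));c=ray(f,cv2.boxPoints(q),.027)
    print(d['p'],d['rect'],c.mean(0).round(4),[round(math.atan2(*(c[i+1]-c[i])[1::-1]),3) for i in(0,1)])
go(.434,-.094,.33,1.781)
E
```

```text
clock: 21.28
position: [0.6209, -0.1014, 0.1291]
tool_rot: [3.141, -0.0, 1.557]
force: [0.3, -0.6, 0.2]
grip_width: 0.0755
finger_force: 0.0
clock: 22.02
position: [0.6213, -0.1013, 0.2992]
tool_rot: [3.139, 0.0, 1.557]
force: [-0.3, 0.8, -0.5]
grip_width: 0.0856
finger_force: 0.0
tcp px [315.4 309.7]
pos [ 0.6206 -0.1015  0.2966] yaw 1.557 d 0.49 -18.66 -3.34 cm wz -0.224
```

View pics/w6.png

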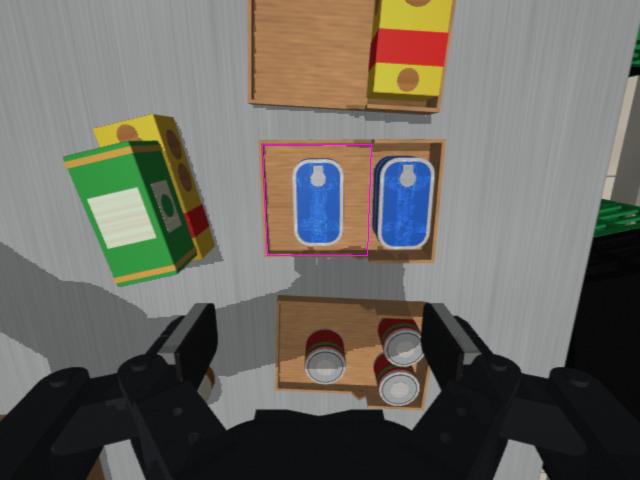

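```bash
python3 -m handwheel '[{"dx":0,"dy":-1.6,"dz":-0.4,"wx":0,"wy":0,"wz":0,"claw":100},{"dx":0.1,"dy":-3,"dz":-0.4,"wx":0,"wy":0,"wz":0,"claw":100},{"dx":0.1,"dy":-3,"dz":-0.4,"wx":0,"wy":0,"wz":0,"claw":100},{"dx":0.1,"dy":-3,"dz":-0.4,"wx":0,"wy":0,"wz":0,"claw":100},{"dx":0.1,"dy":-3,"dz":-0.4,"wx":0,"wy":0,"wz":0,"claw":100},{"dx":0.1,"dy":-3,"dz":-0.4,"wx":0,"wy":0,"wz":0,"claw":100},{"dx":0,"dy":-2,"dz":-0.4,"wx":0,"wy":0,"wz":-0.08,"claw":100},{"dx":0,"dy":0,"dz":0,"wx":0,"wy":0,"wz":-0.14,"claw":100}]' >/dev/null;  python3 -m handwheel '[{"dx":0,"dy":0,"dz":0,"wx":0,"wy":0,"wz":0,"claw":100}]'; python3 stack.py pics/w7.png; python3 -c "
from lib import *
go(.4347,-.095,.08,1.781)"
```

```text
clock: 23.3
position: [0.4347, -0.094, 0.3249]
tool_rot: [-3.141, -0.0, 1.776]
force: [1.2, 0.8, -0.2]
grip_width: 0.085
finger_force: 0.0
tea_mid 0.93 [282.5 148.1  67.2 127.7] [ 0.4349 -0.0955  0.117 ] sides [0.0631 0.1337 0.0703] dirs [0.204, -1.341]
biscuit_mid 0.94 [290.7 126.1  57.5  24.9] [ 0.4206 -0.0185  0.055 ] sides [0.0675 0.0277 0.0689] dirs [0.228, -1.315]
pos [ 0.4351 -0.0938  0.3249] yaw 1.775 d -0.12 -0.06 24.49 cm wz -0.006
```

The fish tin lies at (318,203), centred and square in its tray (265–371 × 144–255). The tea carton is located at (0.435,−0.095), yaw 0.21, so I grip it next.

```bash
python3 -m handwheel '[{"dx":-0.1,"dy":0,"dz":2,"wx":0,"wy":0,"wz":-0.005,"claw":100},{"dx":0,"dy":0,"dz":4.5,"wx":0,"wy":0,"wz":0,"claw":100},{"dx":0,"dy":0,"dz":4.5,"wx":0,"wy":0,"wz":0,"claw":100},{"dx":0,"dy":0,"dz":4.5,"wx":0,"wy":0,"wz":0,"claw":100},{"dx":0,"dy":0,"dz":3,"wx":0,"wy":0,"wz":0,"claw":100},{"dx":0,"dy":0,"dz":3,"wx":0,"wy":0,"wz":0,"claw":100},{"dx":0,"dy":0,"dz":2.5,"wx":0,"wy":0,"wz":0,"claw":100},{"dx":0,"dy":0,"dz":1.3,"wx":0,"wy":0,"wz":0,"claw":100}]' 30; python3 -m handwheel '[{"dx":0,"dy":0,"dz":0,"wx":0,"wy":0,"wz":0,"claw":90},{"dx":0,"dy":0,"dz":0,"wx":0,"wy":0,"wz":0,"claw":80},{"dx":0,"dy":0,"dz":0,"wx":0,"wy":0,"wz":0,"claw":70},{"dx":0,"dy":0,"dz":0,"wx":0,"wy":0,"wz":0,"claw":40},{"dx":0,"dy":0,"dz":0,"wx":0,"wy":0,"wz":0,"claw":0},{"dx":0,"dy":0,"dz":0,"wx":0,"wy":0,"wz":0,"claw":0}]' 30
```

```text
clock: 24.5
position: [0.4349, -0.0945, 0.071]
tool_rot: [-3.14, -0.001, 1.781]
force: [0.3, -0.7, 1.0]
grip_width: 0.0856
finger_force: 0.0
clock: 25.25
position: [0.4357, -0.0949, 0.0731]
tool_rot: [3.14, 0.001, 1.781]
force: [-0.6, 1.1, 8.6]
grip_width: 0.0638
finger_force: 33.4
```

```bash
python3 -m handwheel '[{"dx":0,"dy":0,"dz":-0.3,"wx":0,"wy":0,"wz":0,"claw":0},{"dx":0,"dy":0,"dz":-0.7,"wx":0,"wy":0,"wz":0,"claw":0},{"dx":0,"dy":0,"dz":-2,"wx":0,"wy":0,"wz":0,"claw":0},{"dx":0,"dy":0,"dz":-3,"wx":0,"wy":0,"wz":0,"claw":0},{"dx":0,"dy":0,"dz":-3,"wx":0,"wy":0,"wz":0.09,"claw":0},{"dx":0,"dy":0,"dz":-3,"wx":0,"wy":0,"wz":0.1,"claw":0},{"dx":0,"dy":0,"dz":-2,"wx":0,"wy":0,"wz":0.095,"claw":0},{"dx":0,"dy":0,"dz":-1,"wx":0,"wy":0,"wz":0,"claw":0}]' 30; python3 -m handwheel '[{"dx":0,"dy":0,"dz":0,"wx":0,"wy":0,"wz":0,"claw":0}]'; python3 -c "
from lib import *
go(.6195,.3235,.17,1.496)"
```

```text
clock: 26.25
position: [0.4354, -0.0949, 0.2235]
tool_rot: [3.14, 0.001, 1.497]
force: [-0.3, -0.2, -1.0]
grip_width: 0.0637
finger_force: 33.4
clock: 26.38
position: [0.4353, -0.0949, 0.2225]
tool_rot: [3.141, 0.0, 1.499]
force: [-0.3, -0.2, -1.6]
grip_width: 0.0637
finger_force: 33.4
pos [ 0.4353 -0.0949  0.2225] yaw 1.499 d 43.05 15.36 5.25 cm wz 0.003
```

```bash
python3 -m handwheel '[{"dx":2,"dy":0.7,"dz":0,"wx":0,"wy":0,"wz":0,"claw":0},{"dx":4,"dy":1.43,"dz":0,"wx":0,"wy":0,"wz":0,"claw":0},{"dx":4,"dy":1.43,"dz":0,"wx":0,"wy":0,"wz":0,"claw":0},{"dx":4,"dy":1.43,"dz":0,"wx":0,"wy":0,"wz":0,"claw":0},{"dx":4,"dy":1.43,"dz":0,"wx":0,"wy":0,"wz":0,"claw":0},{"dx":4,"dy":1.43,"dz":0,"wx":0,"wy":0,"wz":0,"claw":0}]' 30; python3 -m handwheel '[{"dx":4,"dy":1.43,"dz":0,"wx":0,"wy":0,"wz":0,"claw":0},{"dx":4,"dy":1.43,"dz":0,"wx":0,"wy":0,"wz":0,"claw":0},{"dx":4,"dy":1.43,"dz":0,"wx":0,"wy":0,"wz":0,"claw":0},{"dx":4,"dy":1.43,"dz":1,"wx":0,"wy":0,"wz":0,"claw":0},{"dx":3,"dy":1.1,"dz":2,"wx":0,"wy":0,"wz":0,"claw":0},{"dx":2.05,"dy":0.7,"dz":2,"wx":0,"wy":0,"wz":0,"claw":0},{"dx":0,"dy":0,"dz":0,"wx":0,"wy":0,"wz":0,"claw":0}]' 30; python3 look.py pics/w8.png tea,.6195,.3235,-.075,156; python3 -c "
from lib import *
go(.6195,.3235,.02,1.496)"
```

```text
clock: 27.12
position: [0.5298, 0.1199, 0.221]
tool_rot: [-3.14, 0.0, 1.499]
force: [0.6, -0.9, -0.3]
grip_width: 0.0642
finger_force: 33.4
clock: 28.0
position: [0.619, 0.3243, 0.1687]
tool_rot: [-3.137, 0.001, 1.5]
force: [-0.3, 0.1, -0.6]
grip_width: 0.0638
finger_force: 33.5
tcp px [317.8 314.2]
pos [0.6195 0.3233 0.1701] yaw 1.499 d 0.02 0.00 15.01 cm wz 0.003
```

View pics/w8.png

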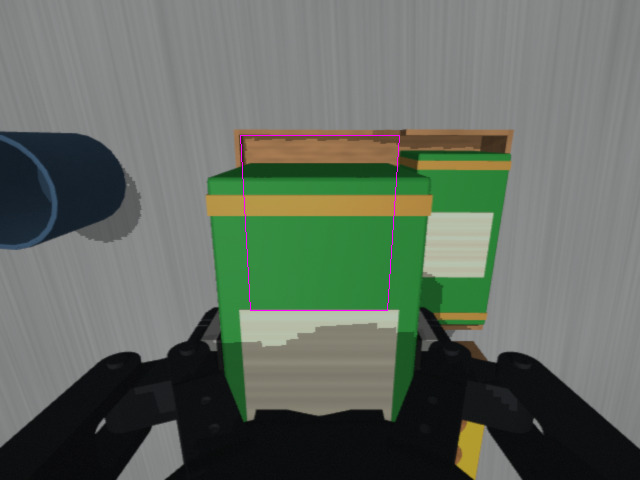

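The overlay matches the tea tray's inner rim ((240,135)–(399,135)); the carton sits square above it. I lower it.

```bash
python3 -m handwheel '[{"dx":0,"dy":0,"dz":1.5,"wx":0,"wy":0,"wz":0,"claw":0},{"dx":0,"dy":0,"dz":3,"wx":0,"wy":0,"wz":0,"claw":0},{"dx":0,"dy":0,"dz":3,"wx":0,"wy":0,"wz":0,"claw":0},{"dx":0,"dy":0,"dz":3,"wx":0,"wy":0,"wz":0,"claw":0},{"dx":0,"dy":0,"dz":2,"wx":0,"wy":0,"wz":0,"claw":0},{"dx":0,"dy":0,"dz":1.0,"wx":0,"wy":0,"wz":0,"claw":0},{"dx":0,"dy":0,"dz":0.5,"wx":0,"wy":0,"wz":0,"claw":0},{"dx":0,"dy":0,"dz":0.2,"wx":0,"wy":0,"wz":0,"claw":0}]' 30;  python3 -m handwheel '[{"dx":0,"dy":0,"dz":0.15,"wx":0,"wy":0,"wz":0,"claw":0},{"dx":0,"dy":0,"dz":0.15,"wx":0,"wy":0,"wz":0,"claw":0},{"dx":0,"dy":0,"dz":0,"wx":0,"wy":0,"wz":0,"claw":0}]' 30;  python3 -m handwheel '[{"dx":0,"dy":0,"dz":0.1,"wx":0,"wy":0,"wz":0,"claw":0},{"dx":0,"dy":0,"dz":0,"wx":0,"wy":0,"wz":0,"claw":0}]' 30
```

```text
clock: 29.05
position: [0.6207, 0.3233, 0.0307]
tool_rot: [3.141, -0.0, 1.497]
force: [-0.7, -0.4, -1.3]
grip_width: 0.0643
finger_force: 33.5
clock: 29.42
position: [0.6204, 0.3232, 0.0273]
tool_rot: [3.142, -0.0, 1.497]
force: [-0.4, -0.3, -0.9]
grip_width: 0.0639
finger_force: 33.5
clock: 29.68
position: [0.6203, 0.3231, 0.0262]
tool_rot: [-3.142, 0.0, 1.497]
force: [0.1, -0.4, -1.6]
grip_width: 0.064
finger_force: 33.5
```

```bash
python3 -m handwheel '[{"dx":0,"dy":0,"dz":0.15,"wx":0,"wy":0,"wz":0,"claw":0},{"dx":0,"dy":0,"dz":0.15,"wx":0,"wy":0,"wz":0,"claw":0},{"dx":0,"dy":0,"dz":0,"wx":0,"wy":0,"wz":0,"claw":0}]' 30;  python3 -m handwheel '[{"dx":0,"dy":0,"dz":0.1,"wx":0,"wy":0,"wz":0,"claw":0},{"dx":0,"dy":0,"dz":0,"wx":0,"wy":0,"wz":0,"claw":0}]' 30;  python3 -m handwheel '[{"dx":0,"dy":0,"dz":0.08,"wx":0,"wy":0,"wz":0,"claw":0},{"dx":0,"dy":0,"dz":0,"wx":0,"wy":0,"wz":0,"claw":0}]' 30
```

```text
clock: 30.05
position: [0.6203, 0.3231, 0.023]
tool_rot: [-3.141, 0.0, 1.497]
force: [-0.5, 0.4, -0.6]
grip_width: 0.0637
finger_force: 33.5
clock: 30.3
position: [0.6204, 0.3231, 0.0222]
tool_rot: [-3.142, 0.0, 1.497]
force: [-0.3, -0.6, -1.3]
grip_width: 0.0636
finger_force: 33.5
clock: 30.55
position: [0.6204, 0.3231, 0.0214]
tool_rot: [-3.142, 0.0, 1.497]
force: [0.1, -0.8, -0.2]
grip_width: 0.0639
finger_force: 33.5
```

```bash
python3 -m handwheel '[{"dx":0,"dy":0,"dz":0.08,"wx":0,"wy":0,"wz":0,"claw":0},{"dx":0,"dy":0,"dz":0,"wx":0,"wy":0,"wz":0,"claw":0}]' 30;  python3 -m handwheel '[{"dx":0,"dy":0,"dz":0.07,"wx":0,"wy":0,"wz":0,"claw":0},{"dx":0,"dy":0,"dz":0,"wx":0,"wy":0,"wz":0,"claw":0}]' 30
```

```text
clock: 30.8
position: [0.6204, 0.3232, 0.0212]
tool_rot: [3.141, 0.0, 1.497]
force: [-3.4, -1.8, 7.1]
grip_width: 0.0634
finger_force: 34.4
clock: 31.05
position: [0.6204, 0.3232, 0.0212]
tool_rot: [3.141, 0.0, 1.497]
force: [-7.9, -5.6, 18.4]
grip_width: 0.0633
finger_force: 35.5
```

```bash
python3 -m handwheel '[{"dx":0,"dy":0,"dz":-0.08,"wx":0,"wy":0,"wz":0,"claw":76},{"dx":0,"dy":0,"dz":0,"wx":0,"wy":0,"wz":0,"claw":84},{"dx":0,"dy":0,"dz":0,"wx":0,"wy":0,"wz":0,"claw":92},{"dx":0,"dy":0,"dz":0,"wx":0,"wy":0,"wz":0,"claw":92},{"dx":0,"dy":0,"dz":-1,"wx":0,"wy":0,"wz":0,"claw":92},{"dx":0,"dy":0,"dz":-3,"wx":0,"wy":0,"wz":0,"claw":92},{"dx":0,"dy":0,"dz":-4,"wx":0,"wy":0,"wz":0,"claw":92},{"dx":0,"dy":0,"dz":-4,"wx":0,"wy":0,"wz":0,"claw":92}]' 30; python3 -m handwheel '[{"dx":0,"dy":0,"dz":-4,"wx":0,"wy":0,"wz":0,"claw":100},{"dx":0,"dy":0,"dz":-4,"wx":0,"wy":0,"wz":0,"claw":100},{"dx":0,"dy":0,"dz":-4,"wx":0,"wy":0,"wz":0,"claw":100},{"dx":0,"dy":0,"dz":-3,"wx":0,"wy":0,"wz":0,"claw":100},{"dx":0,"dy":0,"dz":-2,"wx":0,"wy":0,"wz":0,"claw":100},{"dx":0,"dy":0,"dz":0,"wx":0,"wy":0,"wz":0,"claw":100}]';python3 look.py pics/w9.png tea,.6195,.3235,-.075,156; python3 - <<'E'
from lib import *
go(.437,-.097,.32,1.781)
E
```

```text
clock: 32.05
position: [0.6203, 0.3232, 0.1426]
tool_rot: [3.141, -0.0, 1.497]
force: [-0.4, -0.5, 0.5]
grip_width: 0.0786
finger_force: 0.0
clock: 32.8
position: [0.6206, 0.3236, 0.3128]
tool_rot: [3.139, -0.002, 1.497]
force: [0.3, -1.0, -1.4]
grip_width: 0.0855
finger_force: 0.0
tcp px [316.  310.1]
pos [0.6203 0.3232 0.3113] yaw 1.497 d -43.26 -15.18 -0.87 cm wz -0.284
```

View pics/w9.png

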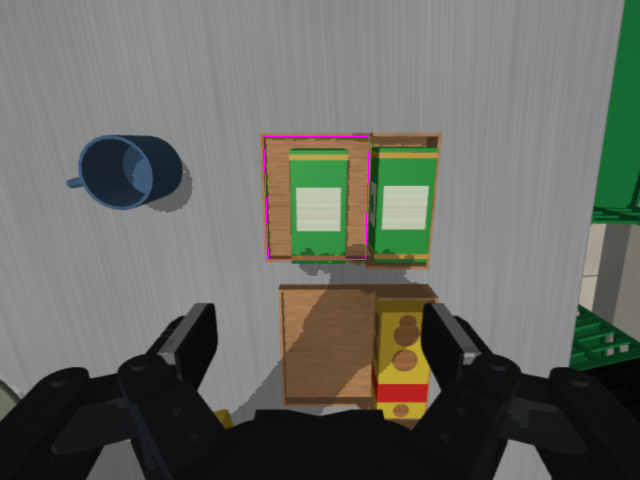

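The tea carton lies at (319,206), square and level beside its fellow, inside the outline 265–369 × 136–260. Back for the biscuits.

```bash
python3 -m handwheel '[{"dx":-2,"dy":-0.7,"dz":0,"wx":0,"wy":0,"wz":0,"claw":100},{"dx":-4,"dy":-1.4,"dz":0,"wx":0,"wy":0,"wz":0,"claw":100},{"dx":-4,"dy":-1.4,"dz":0,"wx":0,"wy":0,"wz":0,"claw":100},{"dx":-4,"dy":-1.4,"dz":0,"wx":0,"wy":0,"wz":0,"claw":100},{"dx":-4,"dy":-1.4,"dz":0,"wx":0,"wy":0,"wz":0,"claw":100},{"dx":-4,"dy":-1.4,"dz":0,"wx":0,"wy":0,"wz":0,"claw":100}]' >/dev/null; python3 -m handwheel '[{"dx":-4,"dy":-1.4,"dz":0,"wx":0,"wy":0,"wz":0,"claw":100},{"dx":-4,"dy":-1.4,"dz":0,"wx":0,"wy":0,"wz":0,"claw":100},{"dx":-4,"dy":-1.4,"dz":0,"wx":0,"wy":0,"wz":0,"claw":100},{"dx":-4,"dy":-1.4,"dz":0,"wx":0,"wy":0,"wz":0,"claw":100},{"dx":-3.2,"dy":-1.2,"dz":0,"wx":0,"wy":0,"wz":-0.1,"claw":100},{"dx":-2,"dy":-0.5,"dz":0,"wx":0,"wy":0,"wz":-0.18,"claw":100},{"dx":0,"dy":0,"dz":0,"wx":0,"wy":0,"wz":0,"claw":100}]'; python3 stack.py pics/w10.png; python3 -c "
from lib import *
go(.4347,-.095,.03,1.781)"
```

```text
clock: 34.48
position: [0.44, -0.0984, 0.3101]
tool_rot: [-3.14, -0.0, 1.775]
force: [-0.0, 0.4, -0.3]
grip_width: 0.0856
finger_force: 0.0
biscuit_mid 0.74 [284.  119.6  64.1 143.2] [ 0.4341 -0.0859  0.055 ] sides [0.0667 0.1656 0.0752] dirs [0.203, -1.345]
pos [ 0.4409 -0.0963  0.3105] yaw 1.775 d 0.25 -0.58 28.05 cm wz -0.006
```

View pics/w10.png

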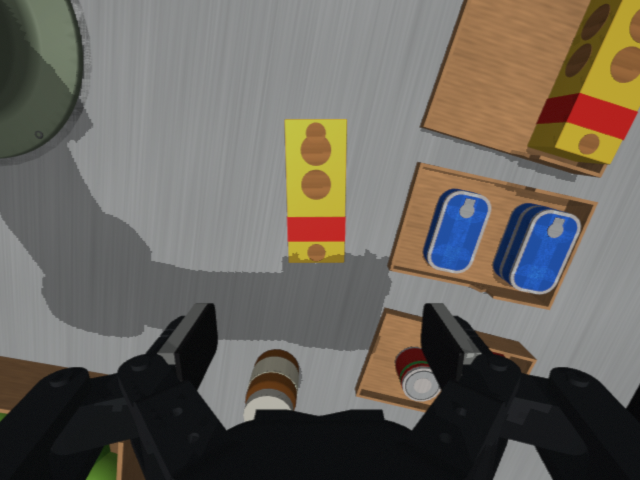

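The biscuit carton is alone at (316,191), 285–347 × 120–262. I take one more reading, now that the arm has settled, to get the lateral offset.

```bash
python3 - <<'E'
from lib import *
P=[]
for i in range(3):
    f=optics.grab_frame('wrist'); s=monitor.observe(); P.append(s['position']); p=P[-1]; C=-f['R'].T@f['t']
    for d in optics.masks_of('biscuit_mid','wrist')[:1]:
        q=cv2.minAreaRect(np.argwhere(d['region'])[:,::-1].astype(np.float32)); c=ray(f,cv2.boxPoints(q),.055)
        print(d['p'],np.round(q[0],1),round(q[2],1),c.mean(0).round(4),p.round(4),s['tool_rot'].round(4),'cam',C.round(4),'axis px',proj(f,[p[0],p[1],.055]).round(1))
go(*np.array([*c.mean(0)[:2],.025]),1.775)
E
```

```text
0.8 [314.  191.5] 0.0 [ 0.4342 -0.085   0.055 ] [ 0.4409 -0.0963  0.3105] [-3.1414e+00 -3.0000e-04  1.7760e+00] cam [ 0.4273 -0.0233  0.453 ] axis px [317.7 206.4]
0.68 [314. 192.] 90.0 [ 0.4344 -0.0859  0.055 ] [ 0.4409 -0.0967  0.3107] [-3.1416e+00 -1.0000e-04  1.7768e+00] cam [ 0.4272 -0.0237  0.4532] axis px [317.6 206.4]
pos [ 0.4409 -0.0968  0.3107] yaw 1.777 d 1.20 -0.41 28.57 cm wz 0.002
```

```bash
python3 -m handwheel '[{"dx":1.2,"dy":-0.2,"dz":2,"wx":0,"wy":0,"wz":0,"claw":100},{"dx":0,"dy":0,"dz":4.5,"wx":0,"wy":0,"wz":0,"claw":100},{"dx":0,"dy":0,"dz":5,"wx":0,"wy":0,"wz":0,"claw":100},{"dx":0,"dy":0,"dz":5,"wx":0,"wy":0,"wz":0,"claw":100},{"dx":0,"dy":0,"dz":4.5,"wx":0,"wy":0,"wz":0,"claw":100},{"dx":0,"dy":0,"dz":3,"wx":0,"wy":0,"wz":0,"claw":100},{"dx":0,"dy":0,"dz":1,"wx":0,"wy":0,"wz":0,"claw":100},{"dx":0,"dy":0,"dz":0,"wx":0,"wy":0,"wz":0,"claw":100}]' 30; python3 -m handwheel '[{"dx":0,"dy":0,"dz":1,"wx":0,"wy":0,"wz":0,"claw":100},{"dx":0,"dy":0,"dz":1.5,"wx":0,"wy":0,"wz":0,"claw":100},{"dx":0,"dy":0,"dz":1.2,"wx":0,"wy":0,"wz":0,"claw":100},{"dx":0,"dy":0,"dz":0.5,"wx":0,"wy":0,"wz":0,"claw":100},{"dx":0,"dy":0,"dz":0,"wx":0,"wy":0,"wz":0,"claw":100}]' 30
```

```text
clock: 35.98
position: [0.4365, -0.0856, 0.0609]
tool_rot: [-3.141, -0.0, 1.777]
force: [-0.9, -0.2, 0.6]
grip_width: 0.0856
finger_force: 0.0
clock: 36.6
position: [0.4362, -0.0856, 0.0184]
tool_rot: [-3.141, -0.0, 1.777]
force: [0.7, -0.8, 0.0]
grip_width: 0.0853
finger_force: 0.0
```

```bash
python3 -m handwheel '[{"dx":0,"dy":0,"dz":0,"wx":0,"wy":0,"wz":0,"claw":92},{"dx":0,"dy":0,"dz":0,"wx":0,"wy":0,"wz":0,"claw":84},{"dx":0,"dy":0,"dz":0,"wx":0,"wy":0,"wz":0,"claw":76},{"dx":0,"dy":0,"dz":0,"wx":0,"wy":0,"wz":0,"claw":40},{"dx":0,"dy":0,"dz":0,"wx":0,"wy":0,"wz":0,"claw":0},{"dx":0,"dy":0,"dz":0,"wx":0,"wy":0,"wz":0,"claw":0}]' 35; python3 -m handwheel '[{"dx":0,"dy":0,"dz":-0.3,"wx":0,"wy":0,"wz":0,"claw":0},{"dx":0,"dy":0,"dz":-0.7,"wx":0,"wy":0,"wz":0,"claw":0},{"dx":0,"dy":0,"dz":-2,"wx":0,"wy":0,"wz":0,"claw":0},{"dx":0,"dy":0,"dz":-3.5,"wx":0,"wy":0,"wz":0,"claw":0},{"dx":0,"dy":0,"dz":-4,"wx":0,"wy":0,"wz":0.09,"claw":0},{"dx":0,"dy":0,"dz":-3,"wx":0,"wy":0,"wz":0.1,"claw":0},{"dx":0,"dy":0,"dz":-1.5,"wx":0,"wy":0,"wz":0.086,"claw":0},{"dx":0,"dy":0,"dz":0,"wx":0,"wy":0,"wz":0,"claw":0}]' 35; python3 -c "
from lib import *
go(.6195,.1045,.17,1.501)"
```

```text
clock: 37.35
position: [0.4362, -0.086, 0.019]
tool_rot: [-3.141, 0.0, 1.776]
force: [-3.0, 0.9, 8.6]
grip_width: 0.0677
finger_force: 37.5
clock: 38.35
position: [0.4368, -0.0859, 0.1698]
tool_rot: [3.14, 0.001, 1.501]
force: [-0.3, 1.0, -3.1]
grip_width: 0.0677
finger_force: 41.1
pos [ 0.4368 -0.0859  0.1698] yaw 1.501 d 20.27 16.90 -0.02 cm wz 0.000
```

```bash
python3 -m handwheel '[{"dx":1.3,"dy":1.1,"dz":0,"wx":0,"wy":0,"wz":0,"claw":0},{"dx":2.9,"dy":2.4,"dz":0,"wx":0,"wy":0,"wz":0,"claw":0},{"dx":3,"dy":2.5,"dz":0,"wx":0,"wy":0,"wz":0,"claw":0},{"dx":3,"dy":2.5,"dz":0,"wx":0,"wy":0,"wz":0,"claw":0},{"dx":3,"dy":2.5,"dz":0,"wx":0,"wy":0,"wz":0,"claw":0},{"dx":3,"dy":2.5,"dz":0,"wx":0,"wy":0,"wz":0,"claw":0},{"dx":2.6,"dy":2.2,"dz":0,"wx":0,"wy":0,"wz":0,"claw":0},{"dx":1.45,"dy":1.2,"dz":0,"wx":0,"wy":0,"wz":0,"claw":0}]' >/dev/null; python3 -m handwheel '[{"dx":0,"dy":0,"dz":0,"wx":0,"wy":0,"wz":0,"claw":0},{"dx":0,"dy":0,"dz":0,"wx":0,"wy":0,"wz":0,"claw":0}]' ; python3 look.py pics/w11.png biscuit,.6195,.1045,-.07,185; python3 -c "
from lib import *
go(.6195,.1045,.022,1.501)"
```

```text
clock: 39.6
position: [0.6186, 0.1045, 0.1678]
tool_rot: [-3.14, 0.0, 1.502]
force: [-0.0, -0.3, -2.3]
grip_width: 0.0678
finger_force: 40.9
tcp px [316.7 311.9]
pos [0.6187 0.1041 0.1681] yaw 1.501 d 0.04 0.08 14.61 cm wz 0.000
```

View pics/w11.png

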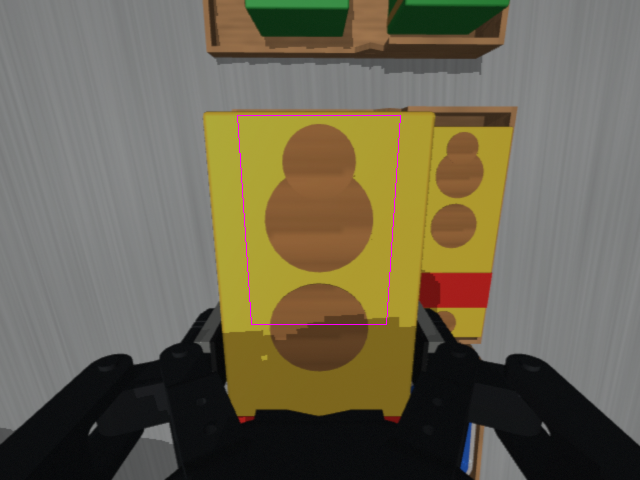

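The overlay agrees with the visible tray rim ((238,115)–(400,115)) and the carton is square above it. I lower it, checking force near the wall height.

```bash
python3 -m handwheel '[{"dx":0.05,"dy":0.05,"dz":1.5,"wx":0,"wy":0,"wz":0,"claw":0},{"dx":0,"dy":0,"dz":3,"wx":0,"wy":0,"wz":0,"claw":0},{"dx":0,"dy":0,"dz":3,"wx":0,"wy":0,"wz":0,"claw":0},{"dx":0,"dy":0,"dz":2.5,"wx":0,"wy":0,"wz":0,"claw":0},{"dx":0,"dy":0,"dz":1.5,"wx":0,"wy":0,"wz":0,"claw":0},{"dx":0,"dy":0,"dz":1,"wx":0,"wy":0,"wz":0,"claw":0},{"dx":0,"dy":0,"dz":0.5,"wx":0,"wy":0,"wz":0,"claw":0},{"dx":0,"dy":0,"dz":0.2,"wx":0,"wy":0,"wz":0,"claw":0}]' 35;  python3 -m handwheel '[{"dx":0,"dy":0,"dz":0.15,"wx":0,"wy":0,"wz":0,"claw":0},{"dx":0,"dy":0,"dz":0.15,"wx":0,"wy":0,"wz":0,"claw":0},{"dx":0,"dy":0,"dz":0,"wx":0,"wy":0,"wz":0,"claw":0}]' 35
```

```text
clock: 40.65
position: [0.6199, 0.1049, 0.0369]
tool_rot: [3.141, -0.0, 1.501]
force: [0.1, -1.2, -2.3]
grip_width: 0.0675
finger_force: 40.9
clock: 41.02
position: [0.6197, 0.1049, 0.0338]
tool_rot: [3.141, -0.0, 1.501]
force: [0.1, -0.3, -2.6]
grip_width: 0.0675
finger_force: 40.9
```

```bash
python3 -m handwheel '[{"dx":0,"dy":0,"dz":0.3,"wx":0,"wy":0,"wz":0,"claw":0},{"dx":0,"dy":0,"dz":0.3,"wx":0,"wy":0,"wz":0,"claw":0},{"dx":0,"dy":0,"dz":0.2,"wx":0,"wy":0,"wz":0,"claw":0},{"dx":0,"dy":0,"dz":0,"wx":0,"wy":0,"wz":0,"claw":0}]' 35;  python3 -m handwheel '[{"dx":0,"dy":0,"dz":0.12,"wx":0,"wy":0,"wz":0,"claw":0},{"dx":0,"dy":0,"dz":0.1,"wx":0,"wy":0,"wz":0,"claw":0},{"dx":0,"dy":0,"dz":0,"wx":0,"wy":0,"wz":0,"claw":0}]' 35;python3 -m handwheel '[{"dx":0,"dy":0,"dz":0.08,"wx":0,"wy":0,"wz":0,"claw":0},{"dx":0,"dy":0,"dz":0,"wx":0,"wy":0,"wz":0,"claw":0}]' 35
```

```text
clock: 41.52
position: [0.6195, 0.1048, 0.0255]
tool_rot: [-3.141, 0.0, 1.501]
force: [-1.0, -0.4, -2.5]
grip_width: 0.0676
finger_force: 40.9
clock: 41.9
position: [0.6197, 0.1048, 0.0235]
tool_rot: [-3.142, 0.0, 1.501]
force: [-0.6, -0.5, -2.8]
grip_width: 0.0673
finger_force: 40.9
clock: 42.15
position: [0.6196, 0.1049, 0.0226]
tool_rot: [-3.141, -0.0, 1.501]
force: [-1.1, -0.0, -3.1]
grip_width: 0.0674
finger_force: 40.9
```

```bash
python3 -m handwheel '[{"dx":0,"dy":0,"dz":0.08,"wx":0,"wy":0,"wz":0,"claw":0},{"dx":0,"dy":0,"dz":0,"wx":0,"wy":0,"wz":0,"claw":0}]' 35;  python3 -m handwheel '[{"dx":0,"dy":0,"dz":0.06,"wx":0,"wy":0,"wz":0,"claw":0},{"dx":0,"dy":0,"dz":0,"wx":0,"wy":0,"wz":0,"claw":0}]' 35
```

```text
clock: 42.4
position: [0.6198, 0.1049, 0.0222]
tool_rot: [3.141, 0.0, 1.501]
force: [-2.7, -0.5, 3.3]
grip_width: 0.0676
finger_force: 41.5
clock: 42.65
position: [0.6197, 0.1049, 0.0221]
tool_rot: [3.141, 0.0, 1.501]
force: [-5.0, -1.8, 14.0]
grip_width: 0.0676
finger_force: 43.0
```

```bash
python3 -m handwheel '[{"dx":0,"dy":0,"dz":-0.06,"wx":0,"wy":0,"wz":0,"claw":82},{"dx":0,"dy":0,"dz":0,"wx":0,"wy":0,"wz":0,"claw":90},{"dx":0,"dy":0,"dz":0,"wx":0,"wy":0,"wz":0,"claw":96},{"dx":0,"dy":0,"dz":0,"wx":0,"wy":0,"wz":0,"claw":96},{"dx":0,"dy":0,"dz":-1,"wx":0,"wy":0,"wz":0,"claw":96},{"dx":0,"dy":0,"dz":-3,"wx":0,"wy":0,"wz":0,"claw":96},{"dx":0,"dy":0,"dz":-4,"wx":0,"wy":0,"wz":0,"claw":96},{"dx":0,"dy":0,"dz":-4,"wx":0,"wy":0,"wz":0,"claw":96}]' 30; python3 -m handwheel '[{"dx":0,"dy":0,"dz":-4,"wx":0,"wy":0,"wz":0,"claw":100},{"dx":0,"dy":0,"dz":-4,"wx":0,"wy":0,"wz":0,"claw":100},{"dx":0,"dy":0,"dz":-4,"wx":0,"wy":0,"wz":0,"claw":100},{"dx":0,"dy":0,"dz":-3,"wx":0,"wy":0,"wz":0,"claw":100},{"dx":0,"dy":0,"dz":-2,"wx":0,"wy":0,"wz":0,"claw":100},{"dx":0,"dy":0,"dz":0,"wx":0,"wy":0,"wz":0,"claw":100}]';python3 look.py pics/w12.png biscuit,.6195,.1045,-.07,185; python3 -m handwheel '[{"dx":0,"dy":0,"dz":0,"wx":0,"wy":0,"wz":0,"claw":100}]'
```

```text
clock: 43.65
position: [0.6196, 0.1049, 0.1438]
tool_rot: [3.141, -0.0, 1.501]
force: [-0.3, -0.2, 0.0]
grip_width: 0.0819
finger_force: 0.0
clock: 44.4
position: [0.62, 0.1051, 0.3138]
tool_rot: [3.139, -0.001, 1.501]
force: [-0.4, 0.9, 0.5]
grip_width: 0.0854
finger_force: 0.0
tcp px [315.7 310. ]
clock: 44.58
position: [0.6193, 0.1047, 0.3111]
tool_rot: [-3.14, 0.0, 1.501]
force: [0.7, -0.2, 0.2]
grip_width: 0.0854
finger_force: 0.0
```

View pics/w12.png

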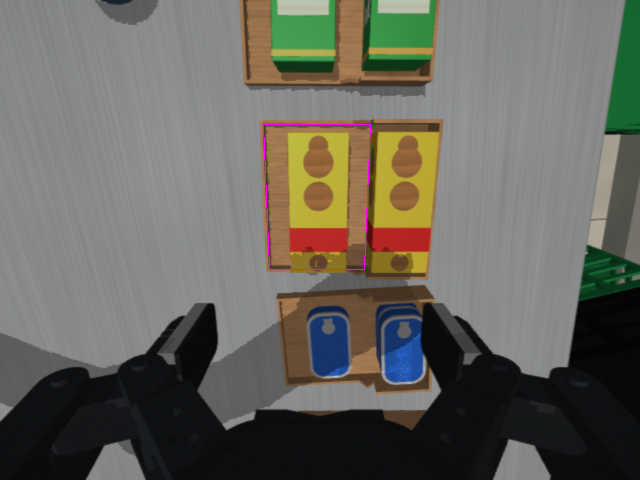

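The biscuit carton lies at (318,202), square beside its fellow and level with it, inside the outline 265–370 × 125–269. All four are placed, so I hand in.

```bash
python3 -c "
from workcell import job_done
print(job_done())"
```

```text
the job is handed in; nothing more can be done
None
```

All four groceries are in their trays, square and centred in the pictures taken after each was set down. Nothing was dropped, the honey jar and mug were not touched, and the job was handed in after about 45 s of robot time; no verdict came back.

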